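Load a dial plate under a spring clip

ROBOT

A 7-joint arm with a two-finger parallel gripper is mounted at the origin on a cart in front of the work surface, level with it; the furniture and walls round the work are solid. World frame = base frame: x ahead of the robot, y to its left, z up, the work surface at z = 0. Lengths are in m, angles in degrees, forces in N, time in s.
With the tool pointing down it reaches from about 0.425 to 0.975 m from the base axis. Payload 16.7 kg.
Tool frame: the origin (TCP) lies on the centre line of the jaws, within the pads' length; the fingertips stand 17 mm ahead of it and the grasp point (between the pads) lies 2 mm behind it (tip_extent is the distance from the TCP to the fingertips, in m); x points along the fingers, z is the direction in which the jaws open and shut, and the axes are right-handed (so a half turn about x gives the same grasp; the last joint's range is limited). The gripper opens to 85 mm and grips with 20 to 120 N. Pads are 22 mm wide; open, the fingers measure 114 mm over their backs; the gripper's body (76 mm by 85 mm) begins 54 mm behind the grasp point. The pads swing forward as they close: fully open they stand 13 mm farther back than shut.
Start: joints at [63.512, 24.414, 4.234, 92.017, -1.954, 63.644, -3.845], TCP at [0.208, -0.642, 0.209] pointing down, gripper open.
Joint ranges: [-163.25, 163.25], [-28.42, 122.38], [-70.27, 78.77], [12.13, 141.07], [-58.53, 238.53], [9.26, 117.41], [-156.51, 156.51]. Speed limits (degrees/s): [108.29, 108.29, 136.94, 136.94, 172.46, 172.46, 172.46].

INTERFACE

Orientations are given as a 3x3 rotation matrix whose columns are the frame's x, y, z axes.
In Python, from rig import observe, grab_frame, close_job, tip_extent gives the robot as it stands.
- The arm moves only by the tool move_arm, never from a script. Its argument "series" is a list of rows, each a list of 7 numbers: the gripper command: -1 is shut, 1 is fully open, values between are in proportion, then the shift along the world's x, y, z in m, then the turn, a rotation vector about the world's x, y, z in rad. In form: [[hand, dx, dy, dz, rx, ry, rz], ...]. A call has 1 to 12 rows; each row is the pose to reach, as a shift and turn from the pose measured when the call began; what a row does not reach only later rows make up. A row lasts 1/8 s, in which the tool goes at most 62.5 mm and 10.7 degrees, less where a joint would pass 70% of its speed; a pose out of reach is approached as far as the arm can. A call with a gripper value outside its range is refused whole. The fingers move at their own pace and stop on an object; the grip force is fixed at half the most. Time passes only in rows, so rows that repeat a pose let the fingers close. It gives the time, the measured TCP pose, the force and the opening at its end, in the units of the state.
- observe(): the state, without advancing time (a new reading comes with each control period).
- grab_frame(name): name is "scene" or "side" or "wrist"; returns a dict with "pixels" (480x640x3 uint8, red, green, blue), "fx", "fy", "cx", "cy" (pixels), "eye" and "rotation" of the camera in the world. Camera axes: x right, y up, looking along -z (the intrinsics and any distortion apply to the point x, -y, -z); pixel columns grow to the right and rows downward; lengths in m; the calibration is good to about 2 mm. The wrist camera is an equidistant fisheye: a pixel r from the principal point sees the ray r / f radians off the axis. A picture is of the moment at which its call begins. There is no depth.
- close_job(): hands the job in, once; it reports no verdict.
The state is a dict: "clock": time; "q": joint angles; "qd": joint speeds; "joint_torque": joint torques, N m; "tcp_pos": TCP position; "tool_rot": TCP orientation; "wrist_force": force on the tool from outside, world axes, zero at the start; "moment": the same for the moment, N m; "gripper_width": finger opening in m.
Only numpy, scipy, OpenCV 4.12 (cv2) and the standard library are available. Lean on these libraries where they do the work, as an engineer would, in place of code of your own. Each camera call takes 0.05 s, during which the arm holds its last target. There are 200 camera calls.

TASK

Load the brass dial plate into the grey inspection stage: with one fingertip hold the spring clip's red rolled edge down so that its nose lifts, and meanwhile with the other fingertip push the plate along its channel, under the raised nose, until it is fully home against the dark end stop. Only when it is home let the clip spring back onto the plate, and leave everything untouched. Do not grasp or lift the plate, and leave the loupe, the watch movement and the vial where they stand.

Things in the scene. Friction and masses are not known exactly. Their poses are not given: they have to be found in the camera images.
- stage: Grey stage fixed to the bench. Origin on the bench surface, z up, +x = direction of pushing, y left of it. In its frame (mm): base plate x -90..70, y -70..80, top z 7; aluminium channel along x from -87 to the stop, floor z 10, rails' inner faces at y -22.7 and 22.7, rail tops z 14. Clip pivot: line along x at y 38, z 20, with two lugs at x -80 and 48, tops z 26.
- stage_stop (a point): Middle of the dark end stop's face, on the channel floor: stage x 50 mm, y 0, z 10 mm. The stop's top is 20 mm above the bench. The plate is home when its front end touches this face.
- clip (a joint): Steel spring clip, a rocker: pressing its red rolled edge (+y side) down raises the nose over the channel. In rad: 0 = at rest, nose down, blocking the channel; grows as pressed; 0.36 = hard stop; about 0.14 = nose lying on the plate; above 0.16 the plate passes. At the edge it takes about 2 N to start, 6 N at the stop; it springs shut when let go.
- clip_edge (a point): Top of the clip's red rolled edge at mid length. The edge is a round bar 8 mm thick along the stage's x, stage x -80..20 mm, y 66 mm; a fingertip can slide along it. Its top is 28 mm above the bench at rest, about 23 mm when the nose just clears the plate, 18 mm at the hard stop.
- clip_nose (a point): Underside of the clip's nose, centre. The nose is 20 mm long in the stage's x (x 20..40 mm) and 4 mm wide (y 13..17 mm); underside 13 mm above the bench at rest, which is 3 mm below the top of the plate.
- plate: Loose brass plate with a white dial, 50 (x) x 44 (y) x 6 mm, 0.1 to 0.17 kg, flat in the channel, axes along the stage's, starting short of the nose. Origin: centre of its underside. On its rear (-x) end stands a push lip 5 mm thick, 40 mm wide, rear face at plate x -25 mm, top 18 mm above its underside (28 mm above the bench). Home: origin at stage x 25 mm.
- loupe: Black loupe, 35 mm across, 31 mm high, standing left of the stage; origin at the centre of its underside. Bystander.
- movement: Watch movement in a round grey holder, 34 mm across, 12 mm high, right of the stage; origin at the centre of its underside. Bystander. Further right, between the bench and the red cabinet top, at about world y -0.05 m (x 0.5 to 0.9 m), stands an upright dark wooden panel 0.29 m tall: pass over it.
- vial: Amber vial with black cap, 30 mm across, 46 mm high, right of the stage; origin at the centre of its underside. Bystander.
There are look-alikes about, which are no part of the job. Of the things like the plate, leave any that is turquoise; of the rest the larger one is meant.

How it is judged (in metres and radians):
On the way, in this order (a step that is already met when the one before it is completed fails the run):
1. a fingertip holds the clip down, its nose raised, before the plate is under it (value of joint clip above 0.16 rad and contact force between the fingers and stage above 0.5 N and x of plate in the frame of stage below -0.006 m), for 0.1 s.
2. with the clip still held down, the other fingertip pushes the plate under the nose (value of joint clip above 0.16 rad and contact force between the fingers and stage above 0.5 N and x of plate in the frame of stage above 0 m and contact force between the fingers and plate above 0.05 N), for 0.02 s.
3. the plate is home with the clip still held down (value of joint clip above 0.16 rad and contact force between the fingers and stage above 0.5 N and x of plate in the frame of stage above 0.023 m), for 0.1 s.
At the end, for the whole second after the job is handed in: The plate lies flat in the channel, its front end within 2 mm of the end stop, at rest; the clip is let go and its nose lies on the plate (joint 0.10 to 0.18); the loupe, movement and vial are within 15 mm of where they stood (x of plate in the frame of stage between 0.023 and 0.027 m and value of joint clip between 0.1 and 0.18 rad and z of plate in the frame of stage below 0.012 m and angle between plate's own z axis and vertical below 0.04 rad and angle between the x axis of plate and the x axis of stage, either way round below 0.06 rad and linear speed of plate below 0.01 m/s and distance of each of loupe, movement, vial from where it was at the start of the episode below 0.015 m); the robot touches nothing.
It fails at once if the plate is lifted from its channel (8 mm or more) or tipped (z of plate in the frame of stage above 0.018 m or angle between plate's own z axis and vertical above 0.25 rad).
It fails at once if a bystander is moved by more than 15 mm (distance of any of loupe, movement, vial from where it was at the start of the episode above 0.015 m).
It also fails if it takes over 38 s, if anything falls off the work surface, if the arm or the gripper's body presses on something with over 40 N, if the wrist force passes 120 N, or if a joint passes its speed limit or range.

## Working session

There is one attempt and no reset: what is moved stays moved. The work goes in short steps, Python scripts to look and compute and a tool call to move; the robot and the scene stay as the last step left them, time stands still between calls to the robot, and variables do not carry over. Pictures are saved under pics/ and viewed, about 8 in all and at most 12, crops included, and the job is handed in when it is done.

Besides the shell and the picture viewer there is one more tool, called after "Emit:" by a JSON object that holds its "api" and its "payload", one argument or row to a line. move_arm: Moves the arm, as the interface text tells. Its arguments: {"type":"object","properties":{"series":{"type":"array","items":{"type":"array","items":{"type":"number"}}}},"required":["series"]}

```bash
mkdir -p pics; ls; python3 - <<'E'
from rig import *
import cv2,numpy as np
print(observe(),tip_extent)
ims=[]
for n in("scene","side"):
    f=grab_frame(n); np.save(f'pics/{n}0.npy',f,allow_pickle=True)
    print(n,f['fx'],f['fy'],f['cx'],f['cy'],f['eye'],f['rotation'])
    cv2.imwrite(f'pics/{n}0.png',f['pixels'][:,:,::-1])
E
```

```text
pics
{'clock': 0.0, 'q': array([63.51248757, 24.44993716,  4.22972934, 92.05041891, -1.95380998,
       63.64475481, -3.8442382 ]), 'qd': array([ 0.04806803, -0.04347926,  0.04256558, -0.00176986, -0.06901909,
        0.00589261, -0.00027706]), 'joint_torque': array([-1.37086474e-03, -9.49817419e+01,  3.76056477e+00, -4.63506138e+01,
        1.90736720e-02,  1.00936877e-02, -1.41456458e-04]), 'tcp_pos': array([ 0.20756712, -0.64184381,  0.20782048]), 'tool_rot': array([[-4.69312301e-04,  9.51477426e-01,  3.07718195e-01],
       [ 1.18462281e-03,  3.07718542e-01, -9.51476692e-01],
       [-9.99999188e-01, -8.20097232e-05, -1.27155796e-03]]), 'wrist_force': array([ 0.05028353,  0.07936275, -0.6493689 ]), 'moment': array([-0.02902232,  0.02820926,  0.03033353]), 'gripper_width': 0.08538993420663095} 0.017
scene 610.3768899569997 610.3768899569997 319.36093236798723 242.62857052424255 [0.08116111 0.5982076  0.59856053] [[-0.65637389  0.49671585 -0.56784389]
 [-0.7541431  -0.41102191  0.51218081]
 [ 0.02101204  0.76441766  0.64437888]]
side 550.7532311013578 550.7532311013578 318.0001228554378 236.44801350960265 [ 0.09871308 -0.45886413  0.35125327] [[ 0.83809372  0.21510754 -0.5013259 ]
 [-0.54522415  0.29970719 -0.78288328]
 [-0.01815312  0.92946455  0.36846454]]
```

View pics/scene0.png

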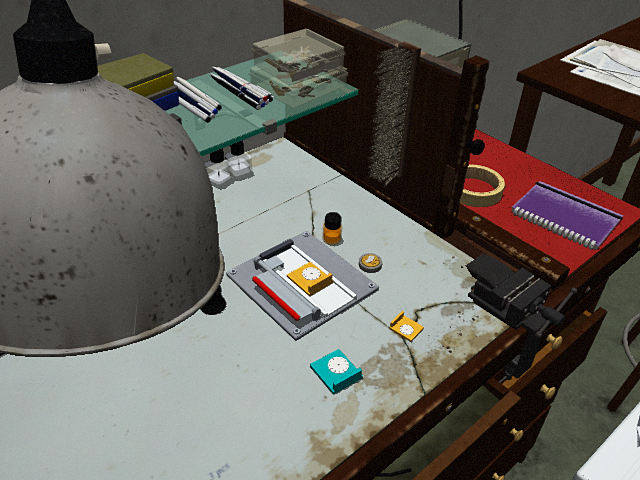

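View pics/side0.png

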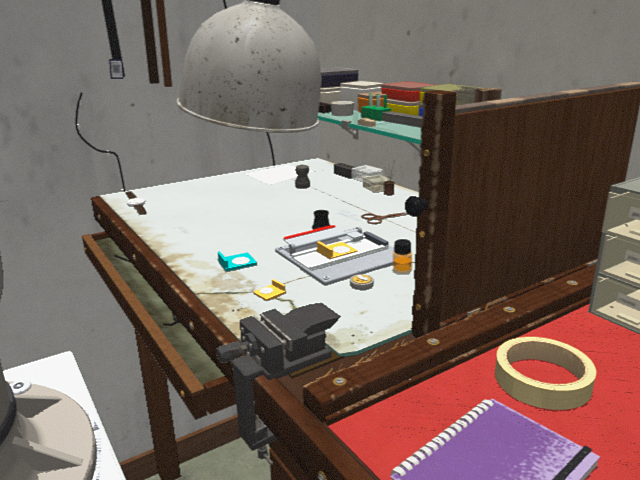

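Scene view candidates for the plate: brass in the channel at (310,275), smaller brass at (407,327), and turquoise at (336,370). The one meant is the larger brass one in the stage channel. Next I'll take an enlarged crop to confirm that, and a rough stage fit from its corners: (228,268), (307,232), (380,292), (296,338).

```bash
cat > h.py <<'E'
import numpy as np,cv2
from scipy.optimize import least_squares
def load(n): return np.load(f'pics/{n}.npy',allow_pickle=True).item()
def ray(f,u,v):
    d=np.array([(u-f['cx'])/f['fx'],-(v-f['cy'])/f['fy'],-1.]); return np.array(f['rotation'])@d
def onz(f,u,v,z):
    d=ray(f,u,v);e=np.array(f['eye']);return e+d*(z-e[2])/d[2]
def proj(f,p):
    c=np.array(f['rotation']).T@(np.array(p)-f['eye']);return np.array([f['cx']+f['fx']*c[0]/-c[2],f['cy']+f['fy']*c[1]/c[2]])
def fit2d(A,B): # B=R A+t
    A=np.array(A);B=np.array(B);a=A-A.mean(0);b=B-B.mean(0)
    th=np.arctan2((a[:,0]*b[:,1]-a[:,1]*b[:,0]).sum(),(a*b).sum())
    R=np.array([[np.cos(th),-np.sin(th)],[np.sin(th),np.cos(th)]]);t=B.mean(0)-R@A.mean(0)
    return th,t,B-(A@R.T+t)
E
python3 - <<'E'
from h import *
f=load('scene0');g=load('side0')
P=[onz(f,u,v,.007)[:2] for u,v in((228,268),(307,232),(380,292),(296,338))]
th,t,r=fit2d([(.07,.08),(.07,-.07),(-.09,-.07),(-.09,.08)],P)
print(np.degrees(th),t,r)
# lamp rim: leftmost/rightmost/bottom in side; 
a=cv2.resize(f['pixels'][225:345,220:420],(800,480),interpolation=cv2.INTER_CUBIC)
cv2.imwrite('pics/c1.png',a[:,:,::-1])
b=cv2.resize(g['pixels'][200:300,215:425],(798,380),interpolation=cv2.INTER_CUBIC)
cv2.imwrite('pics/c2.png',b[:,:,::-1])
def tri(p,q):
    d1=ray(f,*p);d2=ray(g,*q);s=np.linalg.lstsq(np.c_[d1,-d2],np.array(g['eye'])-f['eye'],rcond=None)[0]
    x=f['eye']+d1*s[0];y=g['eye']+d2*s[1];return (x+y)/2,np.linalg.norm(x-y)
print('lamp neck',tri((57,60),(257,0)))
for p in((332,240),(371,265),(215,305)):print(onz(f,*p,0))
E
```

```text
-3.29872930673324 [0.56630826 0.19399188] [[ 0.00244315 -0.0044731 ]
 [ 0.00148692  0.00593703]
 [-0.0027401   0.00360495]
 [-0.00118998 -0.00506888]]
lamp neck (array([0.56776402, 0.44715137, 0.38628448]), np.float64(0.010029586851710787))
[0.60099723 0.10343365 0.        ]
[0.52217704 0.0975602  0.        ]
[0.59994646 0.3169011  0.        ]
```

View pics/c1.png

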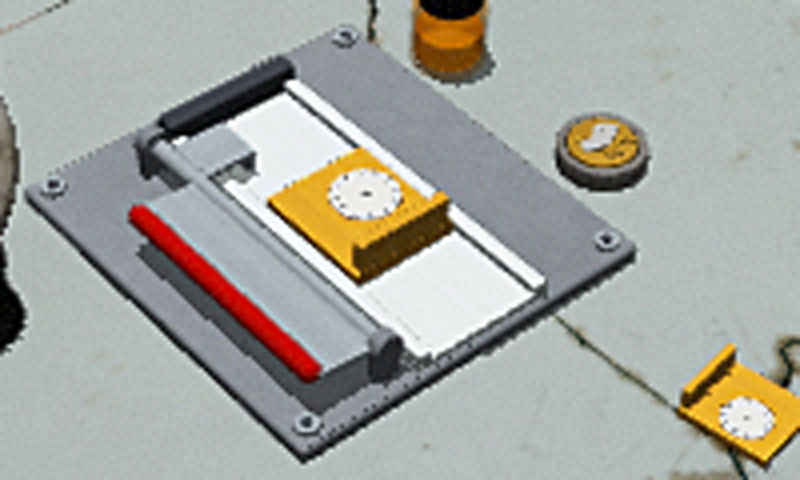

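View pics/c2.png

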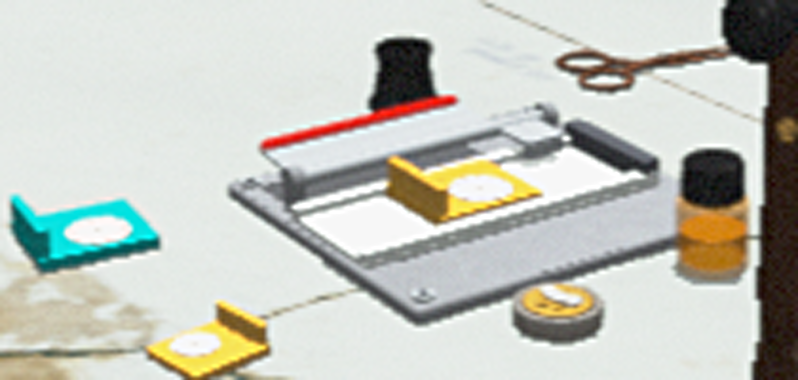

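The crops confirm the brass plate in the channel, short of the nose: lip at c1 (400,235), red edge from c1 (135,210) to (317,372). I'll refine the stage fit and plate position and estimate where the lamp is.

```bash
python3 - <<'E'
from h import *
f=load('scene0');g=load('side0')
C=lambda x,y:(220+(x+.5)/4-.5,225+(y+.5)/4-.5)
D=lambda x,y:(215+x/3.8,200+y/3.8)
# stage mm point, view, pixel
O=[((70,80,7),f,C(27,195)),((70,-70,7),f,C(345,25)),((-90,-70,7),f,C(635,250)),((-90,80,7),f,C(304,453)),
((20,66,24),f,C(135,213)),((-80,66,24),f,C(317,370)),
((-90,80,7),g,D(231,187)),((-90,-70,7),g,D(420,318)),((-80,66,24),g,D(265,145)),((20,66,24),g,D(455,99))]
def res(p,full=False):
    c,s=np.cos(p[2]),np.sin(p[2]);r=[]
    for P,v,uv in O:
        x,y,z=np.array(P)/1e3
        r.append(proj(v,(p[0]+c*x-s*y,p[1]+s*x+c*y,z))-uv)
    return np.array(r).ravel()
s=least_squares(res,[.566,.194,-.05],loss='soft_l1');p=s.x
print(p,np.degrees(p[2]));print(np.round(res(p).reshape(-1,2),1))
R=np.array([[np.cos(p[2]),-np.sin(p[2])],[np.sin(p[2]),np.cos(p[2])]])
st=lambda v,uv,z:np.round((R.T@(onz(v,*uv,z)[:2]-p[:2]))*1e3,1)
for n,v,uv,z in(('frontL',f,C(268,200),.016),('frontR',f,C(358,147),.016),('lip top rear L',f,C(358,247),.028),('lip top rear R',f,C(452,198),.028),('lip rear L bottom',f,C(362,282),.010),
 ('g frontR',g,D(543,193),.016),('g dial',g,D(482,188),.016),('f dial',f,C(367,194),.016),('lip rear top R g',g,D(440,185),.028)):print(n,st(v,uv,z))
# lamp: axis at neck; rim bottom by ray at side
for z in(.2,.25,.3,.35):print(z,onz(g,178,105,z)[:2],onz(g,320,127,z)[:2],onz(f,222,262,z)[:2])
E
```

```text
[ 0.57126486  0.19248184 -0.00476613] -0.27307894826728535
[[-1.7 -2.7]
 [ 0.  -2.2]
 [ 0.9 -2.7]
 [ 0.1 -1.1]
 [-0.5 -1.6]
 [ 0.4  0.8]
 [-2.1 -1.5]
 [-0.8 -2.1]
 [-1.9  1.1]
 [-0.2  0.4]]
frontL [ 0.1 23.2]
frontR [  1.3 -18.8]
lip top rear L [-47.1  22.1]
lip top rear R [-49.2 -18.1]
lip rear L bottom [-46.9  19.9]
g frontR [  1.1 -25.4]
g dial [-16.2  -6.9]
f dial [-19.5  -5.4]
lip rear top R g [-44.3 -17.9]
0.2 [0.46042973 0.59873989] [0.54889054 0.23268417] [0.47069869 0.37351406]
0.25 [0.34085656 0.24912629] [0.40007476 0.00407811] [0.42183063 0.40170219]
0.3 [ 0.2212834  -0.10048731] [ 0.25125899 -0.22452796] [0.37296257 0.42989032]
0.35 [ 0.10171023 -0.45010091] [ 0.10244321 -0.45313402] [0.32409452 0.45807845]
```

Emit:
{"api": "move_arm", "payload": {
  "series": [
    [1,0,0,0.06,0,0,0],
    [1,0.02,0.02,0.12,0,0,0],
    [1,0.06,0.05,0.18,0,0,0],
    [1,0.1,0.08,0.19,0,0,0],
    [1,0.15,0.11,0.19,0,0,0],
    [1,0.2,0.14,0.19,0,0,0],
    [1,0.24,0.17,0.19,0,0,0],
    [1,0.28,0.2,0.19,0,0,0],
    [1,0.32,0.24,0.19,0,0,0],
    [1,0.35,0.28,0.19,0,0,0],
    [1,0.35,0.28,0.19,0,0,0]
  ]
}}

```text
clock: 1.48
tcp_pos: [0.5603, -0.3574, 0.3972]
tool_rot: [[-0.001, 0.949, 0.314], [0.003, 0.314, -0.949], [-1.0, 0.0, -0.003]]
wrist_force: [0.5, -0.7, 0.0]
gripper_width: 0.0855
```

```bash
python3 -c "
from rig import *
print(observe())"
```

```text
{'clock': 1.475, 'q': array([ 31.71584473,  18.22630305,  -6.39377123,  77.6792864 ,
         1.85641796,  84.30822894, -46.24229096]), 'qd': array([ 2.75608134, -0.28195135,  3.38564701,  0.09567192,  0.86591398,
        0.02988694,  2.2537383 ]), 'joint_torque': array([-4.01383147e+00, -8.85618210e+01, -3.00908402e+00, -5.17257464e+01,
       -3.75188207e-01, -5.30990108e-02, -1.15520004e+00]), 'tcp_pos': array([ 0.56030857, -0.35740352,  0.39718675]), 'tool_rot': array([[-5.26279790e-04,  9.49398156e-01,  3.14074615e-01],
       [ 3.13286711e-03,  3.14074683e-01, -9.49393111e-01],
       [-9.99994954e-01,  4.84307626e-04, -3.13962942e-03]]), 'wrist_force': array([ 0.45452151, -0.65115256,  0.00569418]), 'moment': array([-0.0808514 , -0.02556703,  0.01514993]), 'gripper_width': 0.0854542849498897}
```

```bash
python3 - <<'E'
from h import *
f=load('scene0');g=load('side0')
A=[(f,p) for p in((222,272),(210,305),(175,333),(100,352),(10,347))]+[(g,p) for p in((179,106),(200,122),(255,132),(290,131),(319,126))]
def res(p):
    return [np.hypot(*(onz(v,*u,p[2])[:2]-p[:2]))-p[3] for v,u in A]
for z in(.2,.3):
  s=least_squares(res,[.5,.41,z,.13],loss='soft_l1',f_scale=.01,bounds=([0,.2,.05,.05],[.9,.8,.33,.3]));print(s.x,np.round(s.fun,3),s.cost)
E
```

```text
[0.65789862 0.40153887 0.20404203 0.24396514] [-0.04  -0.012  0.003  0.003 -0.008  0.017  0.003  0.024  0.009 -0.029] 0.0009091192939278437
[0.6579054  0.40151645 0.204047   0.2439829 ] [-0.04  -0.012  0.003  0.003 -0.008  0.017  0.003  0.024  0.009 -0.029] 0.000909119293771208
```

Emit:
{"api": "move_arm", "payload": {
  "series": [
    [1,0.01,0.05,0,0,0,0],
    [1,0.02,0.1,0,0,0,-0.05],
    [1,0.03,0.15,0,0,0,-0.1],
    [1,0.03,0.2,0,0,0,-0.15],
    [1,0.03,0.25,0,0,0,-0.2],
    [1,0.03,0.3,0,0,0,-0.25],
    [1,0.02,0.35,0,0,0,-0.29],
    [1,0.0,0.4,0,0,0,-0.32],
    [1,-0.03,0.45,0,0,0,-0.32],
    [1,-0.06,0.48,0,0,0,-0.32],
    [1,-0.06,0.48,0,0,0,-0.32]
  ]
}}

```text
clock: 2.85
tcp_pos: [0.4986, 0.1245, 0.3977]
tool_rot: [[0.001, 1.0, 0.003], [0.003, 0.003, -1.0], [-1.0, 0.001, -0.003]]
wrist_force: [1.0, -0.9, 0.6]
gripper_width: 0.0854
```

```bash
python3 - <<'E'
from rig import *
import cv2,numpy as np
o=observe();print(o['tcp_pos'],o['tool_rot'],o['q'],o['wrist_force'])
f=grab_frame('wrist');f['obs']=o;np.save('pics/wrist1.npy',f,allow_pickle=True);print(f['fx'],f['cx'],f['cy'],f['eye'],f['rotation'])
cv2.imwrite('pics/w1.png',f['pixels'][:,:,::-1])
E
```

```text
[0.49855852 0.12453349 0.39769192] [[ 0.00122618  0.99999438  0.0031213 ]
 [ 0.00310152  0.00311748 -0.99999033]
 [-0.99999444  0.00123585 -0.00309768]] [  -0.69045852    3.41452639  -21.40110551   95.75706716    1.12099301
   80.93317727 -112.0522399 ] [ 1.04394187 -0.88547251  0.64329606]
371.64829954431775 311.1593291374487 236.23043426022346 [0.56995679 0.1250842  0.56350423] [[ 0.00234969  0.96056864  0.27803305]
 [-0.99999209  0.00314896 -0.00242819]
 [-0.00320796 -0.27802514  0.96056844]]
```

View pics/w1.png

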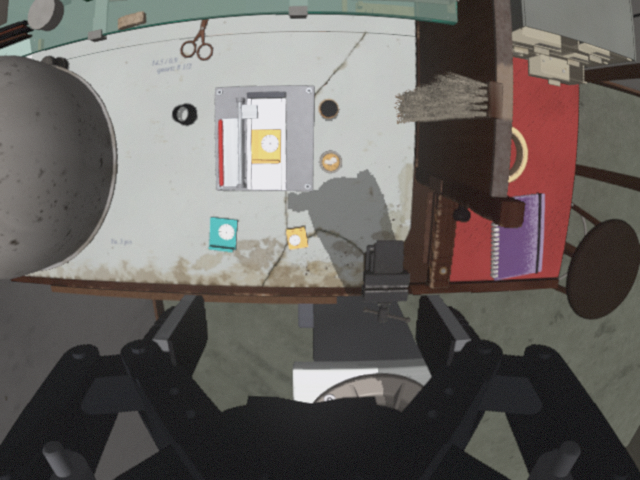

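The wrist view shows the stage almost from above, with corners near (217,87), (313,86), (314,190) and (216,191). The plate is at (266,145), the loupe at (184,114), and the lamp's nearest edge at (115,165). Next I'll localise all of these with the fisheye model.

```bash
cat >> h.py <<'E'
def wray(f,u,v):
    x,y=u-f['cx'],v-f['cy'];r=np.hypot(x,y);t=r/f['fx']
    return np.array(f['rotation'])@np.array([np.sin(t)*x/r,-np.sin(t)*y/r,-np.cos(t)])
def wonz(f,u,v,z):
    d=wray(f,u,v);e=np.array(f['eye']);return e+d*(z-e[2])/d[2]
E
python3 - <<'E'
from h import *
w=load('wrist1');im=w['pixels']
hsv=cv2.cvtColor(im,cv2.COLOR_RGB2HSV)
x0,y0,x1,y1=200,70,330,205
def box(m,n):
    m=m.astype(np.uint8);c,_=cv2.findContours(m,cv2.RETR_EXTERNAL,cv2.CHAIN_APPROX_NONE);c=max(c,key=cv2.contourArea)
    r=cv2.minAreaRect(c);return cv2.boxPoints(r),r
M=np.zeros(im.shape[:2],bool);M[y0:y1,x0:x1]=1
H,S,V=[hsv[...,i].astype(int) for i in range(3)]
red=M&((H<6)|(H>174))&(S>150);print('red',box(red,0)[0].round(1).tolist())
br=M&(H>15)&(H<30)&(S>120);br[:,295:]=0;bb=box(br,0);print('brass',bb[0].round(1).tolist())
C=[(217,87),(313,86),(314,190),(216,191)]
P=[wonz(w,u,v,.007)[:2] for u,v in C]
print(fit2d([(.07,.08),(.07,-.07),(-.09,-.07),(-.09,.08)],P))
R=box(red,0)[0];print('red world',[wonz(w,*q,.028)[:2].round(4).tolist() for q in R])
print('brass world',[wonz(w,*q,.016)[:2].round(4).tolist() for q in bb[0]])
for z in(.2,.25,.3,.35):print('lamp',z,wonz(w,116,165,z)[:2], wonz(w,100,100,z)[:2],wonz(w,50,60,z)[:2],wonz(w,50,272,z)[:2])
a=cv2.resize(im[75:205,195:335],(780,724),interpolation=cv2.INTER_CUBIC);a=cv2.resize(im[80:200,205:325],(600,600),interpolation=cv2.INTER_CUBIC)
cv2.imwrite('pics/c3.png',a[:,:,::-1])
E
```

```text
red [[218.5, 121.0], [221.0, 121.0], [222.10000610351562, 184.0], [219.6999969482422, 184.0]]
brass [[278.0, 161.0], [278.0, 161.0], [277.0, 161.0], [277.0, 161.0]]
(np.float64(-0.01024045433298766), array([0.57066861, 0.19212341]), array([[ 5.94291435e-07, -3.10266644e-03],
       [-1.48002839e-03,  2.91815301e-03],
       [ 1.71589889e-03, -6.82438123e-04],
       [-2.36464798e-04,  8.66951551e-04]]))
red world [[0.5882, 0.261], [0.5881, 0.2573], [0.495, 0.2583], [0.495, 0.2621]]
brass world [[0.5266, 0.1755], [0.5266, 0.1755], [0.5266, 0.177], [0.5266, 0.177]]
lamp 0.2 [0.54375902 0.33595898] [0.6164959 0.3534176] [0.67530967 0.42764816] [0.41602494 0.45987939]
lamp 0.25 [0.54736252 0.30695315] [0.61009444 0.32201035] [0.66081838 0.38603049] [0.43719827 0.41382832]
lamp 0.3 [0.55096603 0.27794733] [0.60369299 0.29060309] [0.64632709 0.34441282] [0.45837159 0.36777724]
lamp 0.35 [0.55456953 0.24894151] [0.59729154 0.25919584] [0.63183581 0.30279516] [0.47954491 0.32172617]
```

View pics/c3.png

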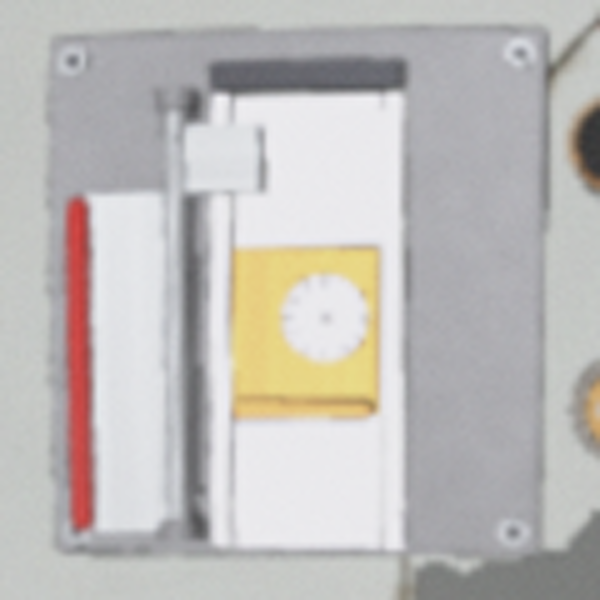

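```bash
python3 - <<'E'
from h import *
f=load('scene0');g=load('side0');w=load('wrist1')
A=[(onz,f,p) for p in((210,305),(175,333),(100,352),(10,347))]+[(onz,g,p) for p in((179,106),(200,122),(255,132),(290,131),(319,126))]+[(wonz,w,p) for p in((116,165),(108,115),(85,78),(50,60),(50,272),(95,230))]
def res(p): return [np.hypot(*(fn(v,*u,p[2])[:2]-p[:2]))-p[3] for fn,v,u in A]
s=least_squares(res,[.5,.41,.2,.13],loss='soft_l1',f_scale=.01,bounds=([0,.2,.05,.05],[.9,.8,.33,.3]));print(s.x,np.round(s.fun,3))
C=lambda x,y:(205+(x+.5)/5-.5,80+(y+.5)/5-.5)
th=-.008;R=np.array([[np.cos(th),-np.sin(th)],[np.sin(th),np.cos(th)]]);t=np.array([.5708,.1925])
for n,q,z in(('FL',(233,248),.016),('FR',(379,246),.016),('liprear bot',(235,418),.016),('liptop rear?',(375,412),.028),('stop face L',(213,92),.02),('stopfaceR',(405,90),.02),('railL in',(234,350),.014),('railR in',(385,350),.014),('red top mid',(80,365),.028),('redfront',(77,197),.026),('redrear',(82,530),.026)):
    print(n,(R.T@(wonz(w,*C(*q),z)[:2]-t)*1e3).round(1))
E
```

```text
[0.55908461 0.45826479 0.18086783 0.12161345] [ 0.003  0.001 -0.01  -0.005  0.143 -0.018  0.003  0.016  0.017 -0.009
 -0.01  -0.008  0.001  0.031 -0.005]
FL [ 3.6 22.3]
FR [  3.6 -20.8]
liprear bot [-47.1  22.1]
liptop rear? [-44.6 -20.7]
stop face L [49.9 27.5]
stopfaceR [ 49.4 -28.4]
railL in [-26.9  22.5]
railR in [-27.3 -22.5]
red top mid [-29.7  66.2]
redfront [19.9 66.9]
redrear [-79.   67.5]
```

Stage origin is about (0.5708, 0.1925) with yaw −0.5°. The plate's lip rear is at stage x ≈ −47.5, and the lamp is clear at y > 0.31. I'll pre-set the jaw to about 52 mm and descend to just above the edge, behind the lip.

Emit:
{"api": "move_arm", "payload": {
  "series": [
    [0.22,0.0075,0.05,-0.02,0,0,-0.011],
    [0.22,0.0075,0.1025,-0.06,0,0,-0.011],
    [0.22,0.0075,0.1025,-0.11,0,0,-0.011],
    [0.22,0.0075,0.1025,-0.16,0,0,-0.011],
    [0.22,0.0075,0.1025,-0.21,0,0,-0.011],
    [0.22,0.0075,0.1025,-0.25,0,0,-0.011],
    [0.22,0.0075,0.1025,-0.29,0,0,-0.011],
    [0.22,0.0075,0.1025,-0.315,0,0,-0.011],
    [0.22,0.0075,0.1025,-0.33,0,0,-0.011],
    [0.22,0.0075,0.1025,-0.333,0,0,-0.011],
    [0.22,0.0075,0.1025,-0.333,0,0,-0.011]
  ]
}}

```text
clock: 4.28
tcp_pos: [0.5078, 0.2252, 0.0651]
tool_rot: [[0.002, 1.0, -0.011], [0.003, -0.011, -1.0], [-1.0, 0.002, -0.003]]
wrist_force: [0.7, -0.4, -0.0]
gripper_width: 0.0517
```

```bash
python3 - <<'E'
from rig import *
import cv2,numpy as np
o=observe();print(o)
f=grab_frame('wrist');f['obs']=o;np.save('pics/wrist2.npy',f,allow_pickle=True)
s=grab_frame('side');np.save('pics/side2.npy',s,allow_pickle=True);c=grab_frame('scene')
a=f['pixels'];b=cv2.resize(s['pixels'][190:290,240:400],(640,400),interpolation=cv2.INTER_CUBIC)
d=cv2.resize(c['pixels'][215:345,215:390],(640,475),interpolation=cv2.INTER_CUBIC)
cv2.imwrite('pics/w2.png',a[:,:,::-1]);cv2.imwrite('pics/s2.png',np.hstack([cv2.resize(b,(400,300)),cv2.resize(d,(400,300))])[:,:,::-1])
E
```

```text
{'clock': 4.275, 'q': array([ -11.43436851,   25.01503572,  -23.46822831,  113.35134597,
         13.87476962,   44.13512045, -133.54731037]), 'qd': array([ 0.05965946, -0.64800189, -0.25266914, -0.15968928, -0.12082979,
        0.07482309, -0.0397326 ]), 'joint_torque': array([ 5.98640763e-02, -8.11556339e+01, -5.65950662e+00, -3.45172584e+01,
        8.43267376e-02, -1.26852323e-01, -4.64254094e-02]), 'tcp_pos': array([0.5078239 , 0.22524278, 0.06506791]), 'tool_rot': array([[ 0.00194762,  0.9999404 , -0.01074292],
       [ 0.00296621, -0.01074867, -0.99993783],
       [-0.9999937 ,  0.00191564, -0.00298696]]), 'wrist_force': array([ 0.73783699, -0.35596206, -0.04521944]), 'moment': array([-0.03274518, -0.03263571, -0.07076219]), 'gripper_width': 0.05172578488669926}
```

View pics/w2.png

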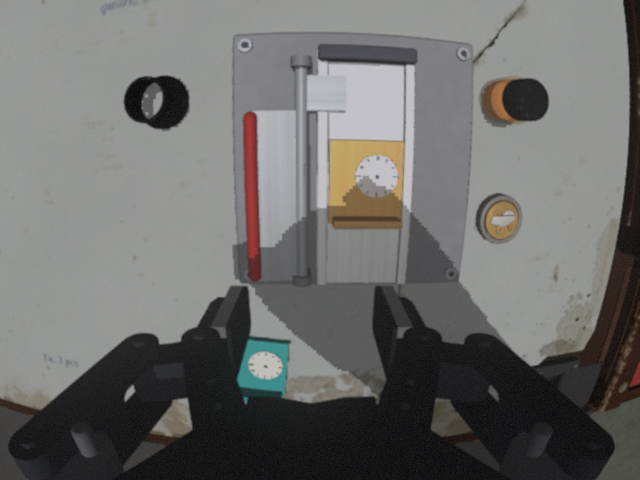

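View pics/s2.png

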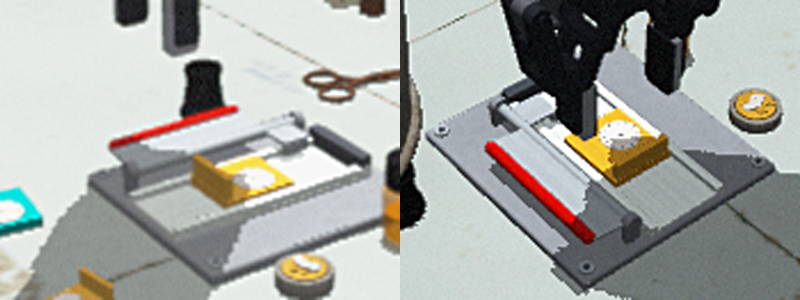

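```bash
python3 - <<'E'
from h import *
w=load('wrist2');th=-.008;R=np.array([[np.cos(th),-np.sin(th)],[np.sin(th),np.cos(th)]]);t=np.array([.5708,.1928])
S=lambda u,v,z:(R.T@(wonz(w,u,v,z)[:2]-t)*1e3).round(1)
print(w['eye'])
for z in(.04,.045,.05,.055,.06,.065):print(z,[S(*q,z).tolist() for q in((229,289),(248,287),(375,288),(395,287))])
for n,q,z in(('redF',(250,112),.026),('redR',(255,281),.026),('lip L',(333,227),.026),('lip R',(400,227),.026),('FL',(329,140),.016),('FR',(404,140),.016),('stop',(366,61),.02)):print(n,S(*q,z))
im=w['pixels'];cv2.imwrite('pics/c4.png',cv2.resize(im[190:390,180:440],(780,600),interpolation=cv2.INTER_CUBIC)[:,:,::-1])
E
```

```text
[0.57908847 0.22484823 0.2309172 ]
0.04 [[-78.4, 80.0], [-76.9, 68.8], [-77.7, -3.2], [-77.3, -14.8]]
0.045 [[-76.1, 78.7], [-74.7, 67.8], [-75.5, -2.2], [-75.1, -13.6]]
0.05 [[-73.8, 77.5], [-72.5, 66.8], [-73.2, -1.3], [-72.9, -12.3]]
0.055 [[-71.6, 76.2], [-70.3, 65.9], [-71.0, -0.4], [-70.6, -11.1]]
0.06 [[-69.3, 75.0], [-68.0, 64.9], [-68.7, 0.5], [-68.4, -9.9]]
0.065 [[-67.1, 73.7], [-65.8, 64.0], [-66.5, 1.5], [-66.2, -8.7]]
redF [19.7 66.2]
redR [-79.1  66.9]
lip L [-45.7  20.5]
lip R [-45.7 -18.6]
FL [ 3.3 22.6]
FR [  4.3 -21.4]
stop [49.3  1.9]
```

View pics/c4.png

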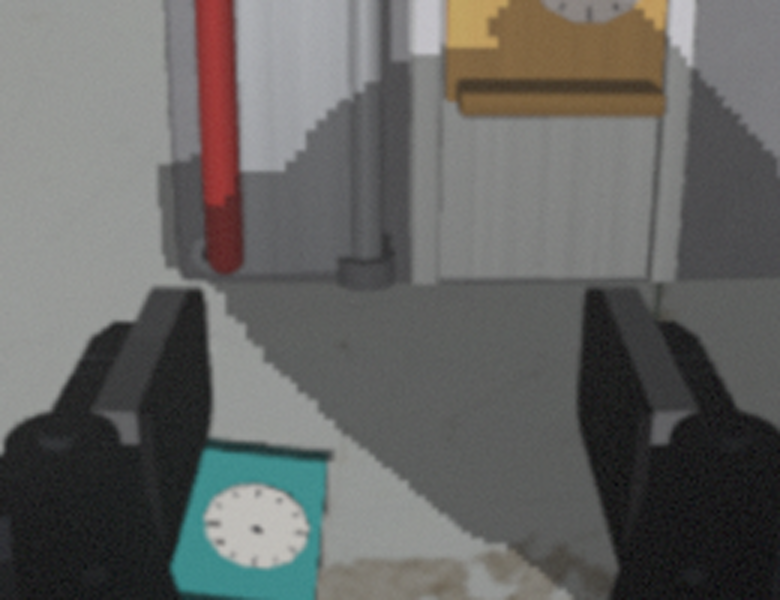

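```bash
python3 - <<'E'
from h import *
g=load('side2');f=load('scene0');w=load('wrist2')
for z in(.04,.05,.06,.07,.08,.09,.1):
    print(z,'side pred push fingertip',proj(g,(.508,.193,z)).round(0),'edge',proj(g,(.508,.258,z)).round(0),'scene edge',proj(f,(.508,.258,z)).round(0),'push',proj(f,(.508,.193,z)).round(0),'wrist',[ (wonz(w,*q,z)[:2]).round(4).tolist() for q in((247.7,286.7),(375,286.7))])
E
```

```text
0.04 side pred push fingertip [314. 240.] edge [292. 228.] scene edge [292. 302.] push [330. 279.] wrist [[0.4946, 0.2623], [0.4939, 0.1903]]
0.05 side pred push fingertip [313. 234.] edge [291. 222.] scene edge [292. 296.] push [330. 274.] wrist [[0.499, 0.2604], [0.4983, 0.1921]]
0.06 side pred push fingertip [313. 228.] edge [291. 216.] scene edge [291. 290.] push [330. 268.] wrist [[0.5035, 0.2584], [0.5028, 0.1939]]
0.07 side pred push fingertip [313. 222.] edge [291. 210.] scene edge [291. 285.] push [330. 262.] wrist [[0.5079, 0.2564], [0.5073, 0.1957]]
0.08 side pred push fingertip [313. 215.] edge [291. 204.] scene edge [291. 279.] push [331. 257.] wrist [[0.5123, 0.2545], [0.5117, 0.1975]]
0.09 side pred push fingertip [313. 209.] edge [290. 198.] scene edge [291. 273.] push [331. 251.] wrist [[0.5167, 0.2525], [0.5162, 0.1993]]
0.1 side pred push fingertip [313. 202.] edge [290. 192.] scene edge [291. 267.] push [331. 245.] wrist [[0.5212, 0.2506], [0.5207, 0.2012]]
```

All three views agree that the fingertips are at z≈0.093, higher than the nominal figures would give. The left pad tip is at w2 (248,287) and the right at (375,287). I'll trust the pictures but descend in short steps, watching the force. I'll widen the jaw slightly so the left pad centres on the bar.

Emit:
{"api": "move_arm", "payload": {
  "series": [
    [0.29,0,0.001,0,0,0,0],
    [0.29,0,0.001,-0.01,0,0,0],
    [0.29,0,0.001,-0.02,0,0,0],
    [0.29,0,0.001,-0.025,0,0,0],
    [0.29,0,0.001,-0.025,0,0,0]
  ]
}}

```text
clock: 5.05
tcp_pos: [0.5074, 0.2264, 0.0397]
tool_rot: [[0.002, 1.0, -0.01], [0.003, -0.01, -1.0], [-1.0, 0.001, -0.003]]
wrist_force: [-1.1, -0.2, -0.8]
gripper_width: 0.0551
```

```bash
python3 - <<'E'
from rig import *
import cv2,numpy as np
o=observe();print(o['clock'],o['tcp_pos'],o['wrist_force'],o['gripper_width'])
s=grab_frame('side');np.save('pics/side3.npy',s,allow_pickle=True);w=grab_frame('wrist');np.save('pics/wrist3.npy',w,allow_pickle=True)
b=cv2.resize(s['pixels'][180:270,260:380],(400,300),interpolation=cv2.INTER_CUBIC);d=cv2.resize(w['pixels'][190:340,180:380],(400,300),interpolation=cv2.INTER_CUBIC)
cv2.imwrite('pics/s3.png',np.hstack([b,d])[:,:,::-1])
E
```

```text
5.05 [0.5073984  0.22639531 0.03973911] [-1.06144176 -0.19900909 -0.80484687] 0.05510005403903133
```

View pics/s3.png

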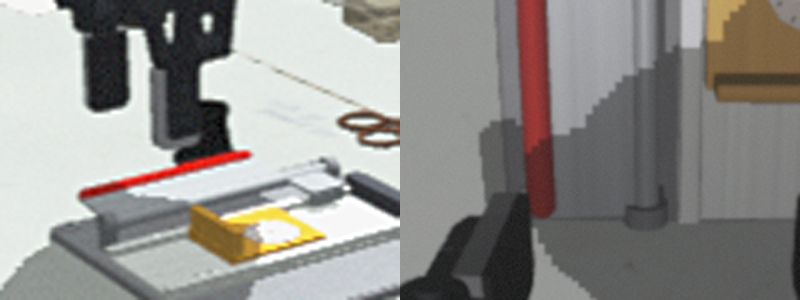

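Both fingertips are at z≈0.066 (side px (314,225) and (292,212)), so tip = TCP + 27 mm. I'll go on down to just above the bar.

Emit:
{"api": "move_arm", "payload": {
  "series": [
    [0.29,0,0,-0.01,0,0,0],
    [0.29,0,0,-0.02,0,0,0],
    [0.29,0,0,-0.03,0,0,0],
    [0.29,0,0,-0.033,0,0,0],
    [0.29,0,0,-0.033,0,0,0]
  ]
}}

```text
clock: 5.78
tcp_pos: [0.5077, 0.2266, 0.0071]
tool_rot: [[0.002, 1.0, -0.01], [0.003, -0.01, -1.0], [-1.0, 0.002, -0.003]]
wrist_force: [-0.7, 1.2, -0.4]
gripper_width: 0.0549
```

Emit:
{"api": "move_arm", "payload": {
  "series": [
    [0.29,0,0,-0.003,0,0,0],
    [0.29,0,0,-0.006,0,0,0],
    [0.29,0,0,-0.008,0,0,0],
    [0.29,0,0,-0.008,0,0,0]
  ]
}}

```text
clock: 6.28
tcp_pos: [0.5078, 0.227, -0.0008]
tool_rot: [[0.002, 1.0, -0.01], [0.004, -0.01, -1.0], [-1.0, 0.002, -0.004]]
wrist_force: [-1.4, 2.6, 3.3]
gripper_width: 0.0553
```

```bash
python3 - <<'E'
from rig import *
from h import *
o=observe();print(o['clock'],o['tcp_pos'],o['wrist_force'],o['moment'],o['gripper_width'])
w=grab_frame('wrist');np.save('pics/wrist4.npy',w,allow_pickle=True);s=grab_frame('side');np.save('pics/side4.npy',s,allow_pickle=True)
def red(im):
    h=cv2.cvtColor(im,cv2.COLOR_RGB2HSV).astype(int);m=((h[...,0]<8)|(h[...,0]>172))&(h[...,1]>140)
    return m
for a,(x0,y0,x1,y1) in(('side',(270,200,350,260)),('wrist',(215,60,300,300))):
    k={'side':('side2','side3','side4'),'wrist':('wrist2','wrist3','wrist4')}[a]
    for n in k:
        m=red(load(n)['pixels'])[y0:y1,x0:x1];v,u=np.nonzero(m);print(n,len(u),u.mean()+x0,v.mean()+y0,u.min()+x0,u.max()+x0,v.min()+y0,v.max()+y0)
E
```

```text
6.275 [ 0.50777317  0.2269506  -0.00081883] [-1.41784389  2.56936251  3.26955904] [0.54223731 0.0659135  0.0670194 ] 0.05530001785135361
side2 128 310.75 230.84375 284 334 217 238
side3 127 310.38582677165357 231.03937007874015 284 334 225 238
side4 86 310.66279069767444 231.95348837209303 284 334 226 239
wrist2 1661 251.10776640577964 188.6435881998796 244 259 113 279
wrist3 2121 245.5898161244696 194.5968882602546 237 255 109 297
wrist4 2899 228.35563987581924 193.38875474301483 218 241 104 285
```

Contact on the bar: +3.3 N in z. I'll press another 6 mm for clip ≈0.28 rad.

Emit:
{"api": "move_arm", "payload": {
  "series": [
    [0.29,0,0,-0.002,0,0,0],
    [0.29,0,0,-0.004,0,0,0],
    [0.29,0,0,-0.006,0,0,0],
    [0.29,0,0,-0.006,0,0,0],
    [0.29,0,0,-0.006,0,0,0]
  ]
}}

```text
clock: 7.0
tcp_pos: [0.5079, 0.227, -0.0066]
tool_rot: [[0.003, 1.0, -0.01], [0.004, -0.01, -1.0], [-1.0, 0.002, -0.004]]
wrist_force: [0.0, 3.7, 5.0]
gripper_width: 0.0549
```

```bash
python3 - <<'E'
from rig import *
from h import *
o=observe();print(o['clock'],o['tcp_pos'],o['wrist_force'],o['moment'],o['gripper_width'])
w=grab_frame('wrist');np.save('pics/wrist5.npy',w,allow_pickle=True);s=grab_frame('side');np.save('pics/side5.npy',s,allow_pickle=True)
b=cv2.resize(s['pixels'][195:270,270:370],(400,300),interpolation=cv2.INTER_CUBIC);d=cv2.resize(w['pixels'][40:340,160:560],(400,300),interpolation=cv2.INTER_CUBIC)
cv2.imwrite('pics/s5.png',np.hstack([b,d])[:,:,::-1])
E
```

```text
7.0 [ 0.50791133  0.22697629 -0.00664576] [0.01872762 3.65134844 5.0339499 ] [ 0.88317876  0.07700911 -0.02287234] 0.05485451630127054
```

View pics/s5.png

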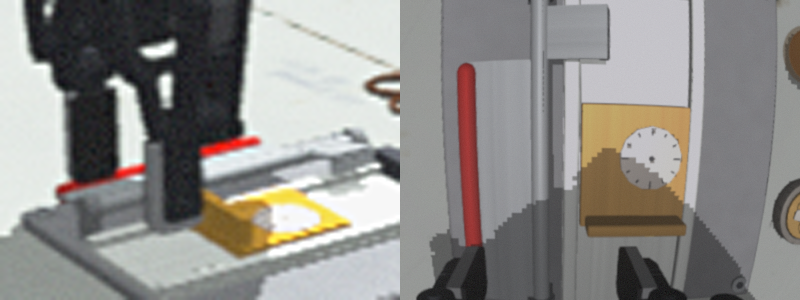

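The picture shows the clip held down with the nose raised, and the push finger standing behind the lip (s5 left (175,215), lip at (225,225)). Now to push slowly along stage +x.

Emit:
{"api": "move_arm", "payload": {
  "series": [
    [0.29,0.004,0,0,0,0,0],
    [0.29,0.008,0,0,0,0,0],
    [0.29,0.012,0,0,0,0,0],
    [0.29,0.016,0,0,0,0,0],
    [0.29,0.02,0,0,0,0,0],
    [0.29,0.024,0,0,0,0,0],
    [0.29,0.028,0,0,0,0,0],
    [0.29,0.032,0,0,0,0,0],
    [0.29,0.036,0,0,0,0,0],
    [0.29,0.04,0,0,0,0,0],
    [0.29,0.044,0,0,0,0,0],
    [0.29,0.044,0,0,0,0,0]
  ]
}}

```text
clock: 8.6
tcp_pos: [0.5521, 0.2263, -0.0069]
tool_rot: [[0.002, 1.0, -0.011], [0.003, -0.011, -1.0], [-1.0, 0.002, -0.003]]
wrist_force: [0.0, 0.1, 5.2]
gripper_width: 0.055
```

```bash
cat > m.py <<'E'
from rig import *
from h import *
import sys
n=sys.argv[1];o=observe();print(o['clock'],o['tcp_pos'],o['wrist_force'],o['moment'])
w=grab_frame('wrist');np.save(f'pics/wrist{n}.npy',w,allow_pickle=True)
im=w['pixels'];h=cv2.cvtColor(im,cv2.COLOR_RGB2HSV).astype(int)
m=((h[...,0]>12)&(h[...,0]<32)&(h[...,1]>110));m=m.astype(np.uint8)
c,_=cv2.findContours(m,cv2.RETR_EXTERNAL,cv2.CHAIN_APPROX_NONE)
th=-.008;R=np.array([[np.cos(th),-np.sin(th)],[np.sin(th),np.cos(th)]]);t=np.array([.5708,.1928])
for k in sorted(c,key=cv2.contourArea)[-3:]:
    x,y,a,b=cv2.boundingRect(k);u=x+a*.6
    if a*b<50:continue
    print((x,y,a,b),'front',(R.T@(wonz(w,u,y,.016)[:2]-t)*1e3).round(1),'bottom z28',(R.T@(wonz(w,u,y+b,.026)[:2]-t)*1e3).round(1))
E
python3 m.py 6
```

```text
8.6 [ 0.55213345  0.22626347 -0.00685594] [0.02579617 0.10334918 5.17181276] [0.10987828 0.23070852 0.01793887]
(528, 310, 38, 41) front [-28.3 -87.6] bottom z28 [-46.8 -87. ]
(544, 159, 48, 57) front [ 47.5 -85.7] bottom z28 [ 22.9 -81.2]
(339, 157, 111, 133) front [43.2 -2.9] bottom z28 [-8.6 -3.7]
```

The plate is at x≈17.5 mm and the clip still takes 5 N. Now the last 7–8 mm.

Emit:
{"api": "move_arm", "payload": {
  "series": [
    [0.29,0.002,0,0,0,0,0],
    [0.29,0.004,0,0,0,0,0],
    [0.29,0.006,0,0,0,0,0],
    [0.29,0.007,0,0,0,0,0],
    [0.29,0.008,0,0,0,0,0],
    [0.29,0.008,0,0,0,0,0]
  ]
}}

```text
clock: 9.4
tcp_pos: [0.5596, 0.2258, -0.007]
tool_rot: [[0.001, 1.0, -0.011], [0.002, -0.011, -1.0], [-1.0, 0.001, -0.002]]
wrist_force: [-4.1, -0.3, 6.8]
gripper_width: 0.055
```

Emit:
{"api": "move_arm", "payload": {
  "series": [
    [0.29,0.001,0,0,0,0,0],
    [0.29,0.0015,0,0,0,0,0],
    [0.29,0.0015,0,0,0,0,0]
  ]
}}

```text
clock: 9.78
tcp_pos: [0.5597, 0.2257, -0.0073]
tool_rot: [[-0.001, 1.0, -0.011], [0.001, -0.011, -1.0], [-1.0, -0.001, -0.001]]
wrist_force: [-10.1, 0.5, 9.3]
gripper_width: 0.0551
```

```bash
python3 m.py 7
```

```text
9.775 [ 0.55971276  0.22573291 -0.00729189] [-10.06844037   0.48187852   9.27752103] [ 0.26380987  2.14459039 -0.12709213]
(525, 322, 37, 40) front [-27.4 -87.5] bottom z28 [-45.8 -87.3]
(542, 174, 50, 58) front [ 48.2 -86.1] bottom z28 [ 23.4 -82.4]
(339, 159, 111, 119) front [50.1 -3.3] bottom z28 [ 4.5 -3.6]
```

Home: the x force rose to 10 N with no further advance, and the front is at 50.1 mm. I'll back off 4 mm with the clip still held, then lift straight up and clear.

Emit:
{"api": "move_arm", "payload": {
  "series": [
    [0.29,-0.001,0,0,0,0,0],
    [0.29,-0.003,0,0,0,0,0],
    [0.29,-0.005,0,0,0,0,0],
    [0.29,-0.005,0,0,0,0,0],
    [0.29,-0.005,0,0.003,0,0,0],
    [0.29,-0.005,0,0.006,0,0,0],
    [0.29,-0.005,0,0.01,0,0,0],
    [0.29,-0.005,0,0.025,0,0,0],
    [0.29,-0.005,0,0.05,0,0,0],
    [0.29,-0.005,0,0.08,0,0,0],
    [0.29,-0.005,0,0.1,0,0,0],
    [0.29,-0.005,0,0.1,0,0,0]
  ]
}}

```text
clock: 11.32
tcp_pos: [0.5555, 0.2261, 0.0945]
tool_rot: [[0.001, 1.0, -0.011], [0.002, -0.011, -1.0], [-1.0, 0.001, -0.002]]
wrist_force: [-0.8, -0.2, -0.5]
gripper_width: 0.055
```

```bash
python3 m.py 8; python3 - <<'E'
from rig import *
from h import *
s=grab_frame('side');w=load('wrist8')
b=cv2.resize(s['pixels'][195:285,270:420],(400,240),interpolation=cv2.INTER_CUBIC);d=cv2.resize(w['pixels'][40:340,120:520],(400,300),interpolation=cv2.INTER_CUBIC)
b=cv2.copyMakeBorder(b,0,60,0,0,cv2.BORDER_CONSTANT);cv2.imwrite('pics/s8.png',np.hstack([b,d])[:,:,::-1])
E
```

```text
11.325 [0.55548752 0.22605096 0.09454081] [-0.75487315 -0.1954533  -0.46777556] [0.03864648 0.01128713 0.0066193 ]
(465, 151, 30, 37) front [ 46.9 -86.4] bottom z28 [ 22.  -83.4]
(463, 255, 29, 31) front [-29.9 -92.3] bottom z28 [-50.7 -91.1]
(329, 141, 66, 73) front [50.  -3.7] bottom z28 [ 3.  -3.3]
```

View pics/s8.png

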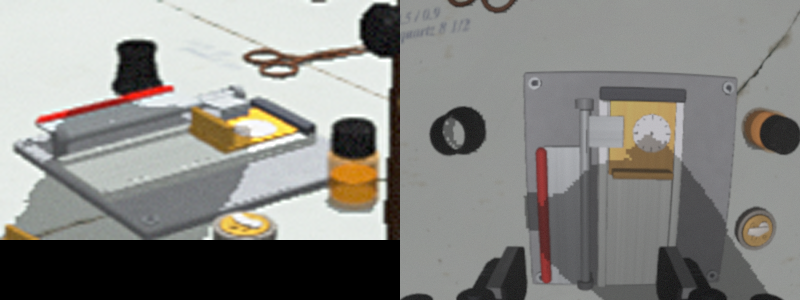

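The plate sits against the stop with the nose on it, the bystanders stand where they were, and the arm is clear. Handing in.

```bash
python3 -c "
from rig import *
print(observe()['qd'].round(2)); print(close_job())"
```

```text
[-0.19  0.98  0.06  0.41  0.04 -0.27 -0.05]
the job is handed in; nothing more can be done
None
```

The plate is loaded and the job is handed in, finished at about 11.4 s of the 38 s allowed. One fingertip held the red edge down at about 5 N while the other pushed the larger brass plate under the raised nose. I stopped when it was against the end stop: about 10 N of resistance and no further advance. I then backed off 5 mm with the clip still held, and let the clip go by lifting straight up.

**Last checks:**
- **Plate:** its front end measures stage x ≈ 50 mm, the stop face, and the lip's rear ≈ 3 mm by a rougher reading. That puts the plate's origin at about 25 mm.
- **Clip:** the last picture shows the nose lying on the plate. I judged this by eye and did not measure the clip angle.
- **Bystanders:** the loupe, movement and vial look unmoved in the last pictures.
- **Arm:** its TCP is about 9 cm above the bench, and the wrist force is under 1 N, within noise.

**One disagreement:** the pictures put the fingertips about 27 mm above the reported TCP, not 17 mm ahead of it as specified. I worked from the pictures, and the contact force on the clip's edge bore them out.

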